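# Set the dust extractor to speed five and start it

## Task

Get the bench dust extractor running for sanding lacquerware: with a fingertip, push the pointer of its speed selector clockwise, click by click, to speed 5, the fifth bar after the off ring, and leave it resting in that click; then press the green start button fully down and let it come up again. Only push the selector, gently: do not pinch it. Do not press the red stop button or start the extractor at any other speed, and leave the vase, the lidded pot and the leaf box standing where they are.

Things in the scene. Friction and masses are not known exactly. Their poses are not given: they have to be found in the camera images.
- extractor: bench dust extractor, fixed: blue steel box 200 (x) x 270 (y) x 95 mm high, intake grille on its front (-x), a 60 mm hose spigot at the rear (+x). Origin at the centre of its underside, on the work surface; x to the rear, y to the left seen from the front, z up. Controls on the flat top: selector axis at x 20, y 55 mm; green start button at x -45, y -82 mm; red stop button at x 22, y -82 mm
- selector (a joint): angle of the speed selector, rad, growing clockwise seen from above. Clicks every 30 degrees (0.5236): 0 = off, then speeds 1 to 6; speed 5 = 2.618. Starts at off, 1 or 2; end stops just beyond off and 6. Let go between two clicks it snaps to the nearer one. Pushing over a click takes about 0.1 N m (3 N at 35 mm from the axis)
- scale (a point): centre of the selector's light grey scale plate (128 mm diameter, 2 mm proud of the top), 97 mm above the work surface; axes as the extractor's. Black marks at 56 mm radius: a ring (off) towards +y, then clockwise every 30 degrees the bars of speeds 1 to 6, each wider than the last: speed 3 towards +x, speed 6 towards -y
- selector_axis (a point): on the selector's vertical axis at the top of its handle, 126 mm above the work surface; its x axis runs along the pointer, z up. The black handle is an upright bar 11 mm wide, from 102 to 126 mm above the work surface; the pointer end reaches 46 mm from the axis, the tail end 20 mm; round hub of 16 mm radius. A white line on top runs from the hub to the pointer end
- selector_tip (a point): middle of the end face of the pointer, 46 mm from the selector's axis, 114 mm above the work surface
- start_button (a joint): travel of the green start button, m: 0 up, 0.006 fully down; a spring brings it back up; fully down takes 5 N
- start_button_top (a point): centre of the top of the green start button, 28 mm in diameter
- stop_button (a joint): travel of the red stop button, m: 0 up, 0.006 fully down; not to be pressed
- stop_button_top (a point): centre of the top of the red stop button, 28 mm in diameter, 67 mm behind the start button
- vase: loose yellow lacquer vase with a black band, 52 mm across, 72 mm tall, standing on the work surface left of the extractor; origin at the centre of its foot; leave it alone
- pot: loose black lacquer pot with a yellow band and a lid with a small finial, 45 mm across, 50 mm tall, standing on the extractor's top near its rear right corner; origin at the centre of its foot; leave it alone
- leaf_box: loose orange box of gold leaf with a yellow lid, 72 x 72 x 31 mm, lying on the work surface right of the extractor; origin at the centre of its underside; leave it alone

How it is judged:
By the outcome, as a careful person would: the job done as asked, in the order asked, and still so for the second after the job is handed in, with the robot touching nothing.
It also fails if it takes over 42 s, if anything falls off the work surface, if the arm or the gripper's body presses on something with over 40 N, if the wrist force passes 120 N, or if a joint passes its speed limit or range.

## Robot

A 6-joint arm with a two-finger parallel gripper is mounted at the origin on the work surface. World frame = base frame: x ahead of the robot, y to its left, z up, the work surface at z = 0. Lengths are in mm, angles in degrees, forces in N, time in s.
With the tool pointing down it reaches from about 325 to 900 mm from the base axis. Payload 6.1 kg.
Tool frame: the origin (TCP) lies midway between the tips of the shut fingers; the grasp point (between the pads) lies 19 mm behind it (bot.grip_depth is the distance from the TCP to the grasp point, in mm); z points along the fingers, y is the line along which they close (so a half turn about z gives the same grasp; the last joint's range is limited). The gripper opens to 87 mm and grips with 3 to 60 N. Pads are 19 mm wide; open, the fingers measure 117 mm over their backs; the gripper's body (75 mm by 190 mm) begins 51 mm behind the grasp point.
Start: joints at [58.149, 12.628, 87.462, -0, 79.91, -7.225], TCP at [260.428, 568.149, 222.538] pointing down, gripper open.
Joint ranges: [-170.65, 170.65], [-52.31, 119.04], [5.05, 147.46], [-71.25, 251.25], [11.57, 151.72], [-153.62, 153.62]. Speed limits (degrees/s): [147.25, 147.25, 172.46, 180, 180, 180].

## Interface

Orientations are given as [roll, pitch, yaw] about the fixed x, y, z axes, in that order (R = Rz(yaw) Ry(pitch) Rx(roll)).
In Python, from rig import bot gives the robot as it stands.
- The arm moves only by the tool send_rows, never from a script. Its argument "plan" is one flat list of numbers, 7 for each row, row after row: the shift along the tool's x, y, z in cm, then the turn, a rotation vector about the tool's x, y, z in degrees, then the opening, from -1 (shut) to 1 (fully open), so that 0 is half open. A call has 1 to 8 rows; each row is the pose to reach, as a shift and turn from the pose commanded when the call began, along the tool's axes at that moment; what a row does not reach only later rows make up. A row lasts 1/12 s, in which the tool goes at most 41.7 mm and 7.16 degrees, less where a joint would pass 70% of its speed; a pose out of reach is approached as far as the arm can. A call with a gripper value outside its range is refused whole. The fingers move at their own pace and stop on an object; "newtons" is the grip in N (left out, the last holds). Time passes only in rows, so rows that repeat a pose let the fingers close. It gives the time, the measured TCP pose, the force, the opening and the grip force at its end, in the units of the state.
- bot.read_state(): the state, without advancing time (a new reading comes with each control period).
- bot.get_image(name): name is "side" or "top" or "wrist"; returns a dict with "img" (384x512x3 uint8, blue, green, red), "K" (3x3 intrinsics, pixels), "distortion" ([k1, k2, p1, p2, k3] as OpenCV has them; the pictures are not rectified), "pose" (4x4, takes a point from camera to world coordinates); the wrist camera has in their place "tool_from_camera" (4x4, takes a point from camera to tool coordinates, whose origin is the TCP and whose axes are the flange's). Camera axes: x right, y down, z forward; pixel columns grow to the right and rows downward; lengths in mm; the calibration is good to about 2 mm. A picture is of the moment at which its call begins: read the wrist's pose just before it. There is no depth.
- bot.finish_job(): hands the job in; it is judged then, once.
Trained networks look in the newest picture that a camera, given by its name, has taken for a name from the list of things; names that differ only in an ending like _2 or _b are one class to them, and where a whole thing is asked for, a point or a joint stands for the part that bears it (a point fixed in the world has none). Each returns a list of dicts, best first, with "score" (0 to 1); they miss things now and then, are a little off and sometimes report something else, mostly with a low value. They report only what shows in the picture. A call takes as long as a camera call.
- bot.recognise(camera, target): "rect" ([left, top, right, bottom] in pixels, round what is visible of it).
- bot.outline_of(camera, target): "region" (384x512 bool, what is visible of it) and "rect" ([left, top, right, bottom] in pixels, round what is visible of it).
The state is a dict: "t": time; "qpos": joint angles; "joint_velocities": joint speeds; "tau": joint torques, N m; "tcp_pos": TCP position; "tcp_rot": TCP orientation; "ft_force": force on the tool from outside, world axes, zero at the start; "moment": the same for the moment, N m; "finger_gap": opening from 0.0 (shut) to 1.0 (fully open); "gripper_force": force on a finger pad.
Only numpy, scipy, OpenCV 4.12 (cv2) and the standard library are available. Lean on these libraries where they do the work, as an engineer would, in place of code of your own. Each camera call takes 0.05 s, during which the arm holds its last target. There are 200 camera calls.

## Working session

There is one attempt and no reset: what is moved stays moved. The work goes in short steps, Python scripts to look and compute and a tool call to move; the robot and the scene stay as the last step left them, time stands still between calls to the robot, and variables do not carry over. Pictures are saved under pics/ and viewed, at most 10 in all, crops included, and the job is handed in when it is done.

Besides the shell and the picture viewer there is one more tool, called after "Request:" as a command line: name --argument value ..., lists and objects as JSON in quotes. send_rows: Moves the arm, as the interface text tells. Its arguments: {"type":"object","properties":{"plan":{"type":"array"},"newtons":{"type":"number"}},"required":["plan"]}

```bash
mkdir -p pics
python3 - <<'E'
from rig import bot
import cv2,numpy as np
s=bot.read_state(); print(s)
ims=[]
for c in("top","side"):
    d=bot.get_image(c); ims.append(d["img"]); print(c,d["K"],d["distortion"],d["pose"])
    for t in("extractor","selector","scale","selector_axis","selector_tip","start_button","stop_button","vase","pot","leaf_box"):
        try:
            r=bot.recognise(c,t); print(t,[(np.round(x["rect"]).tolist(),round(x["score"],2)) for x in r[:2]])
        except Exception as e: print(t,e)
cv2.imwrite("pics/a.png",cv2.resize(ims[0],(768,576))); cv2.imwrite("pics/b.png",cv2.resize(ims[1],(768,576)))
E
```

```text
{'t': 0.0, 'qpos': array([ 5.81512307e+01,  1.26743631e+01,  8.75259845e+01, -1.90045338e-03,
        7.99089481e+01, -7.22399550e+00]), 'joint_velocities': array([ 0.01181043, -0.057379  ,  0.03832594,  0.01913066, -0.08163568,
       -0.07970936]), 'tau': array([-6.86682288e-04, -4.94634819e+01, -3.87365055e+01,  6.97913999e-02,
        5.71888627e-02, -1.71615716e-04]), 'tcp_pos': array([260.09771751, 567.63146654, 221.44471445]), 'tcp_rot': array([-1.79891337e+02, -1.18882261e-02,  1.55375550e+02]), 'ft_force': array([-0.6399499 ,  0.14556769, -0.16884034]), 'moment': array([ 0.06881424, -0.03110882,  0.00709429]), 'gripper_force': 0.0, 'finger_gap': 0.9994356931063054}
top [[372.75292021   0.         258.12882529]
 [  0.         372.75292021 195.25283259]
 [  0.           0.           1.        ]] [-0.0450471  0.         0.         0.         0.       ] [[ 3.10302977e-04 -9.96429749e-01  8.44254621e-02  5.06730113e+02]
 [-9.99947889e-01 -1.17065926e-03 -1.01414062e-02  2.26023477e+01]
 [ 1.02040323e-02 -8.44179157e-02 -9.96378188e-01  9.77974594e+02]
 [ 0.00000000e+00  0.0000000
[... 777 characters left out ...]
030e-01 -6.85397800e-01  5.34620748e+02]
 [-1.35612953e-03 -8.65997673e-01 -5.00046190e-01  4.59038815e+02]
 [ 0.00000000e+00  0.00000000e+00  0.00000000e+00  1.00000000e+00]]
extractor [([223.0, 146.0, 345.0, 244.0], 0.84), ([287.0, 145.0, 295.0, 155.0], 0.18)]
selector [([252.0, 165.0, 281.0, 179.0], 0.76)]
scale [([222.0, 145.0, 340.0, 245.0], 0.71), ([270.0, 132.0, 287.0, 153.0], 0.5)]
selector_axis [([249.0, 166.0, 281.0, 180.0], 0.64)]
selector_tip [([250.0, 168.0, 280.0, 179.0], 0.59)]
start_button [([316.0, 150.0, 323.0, 158.0], 0.5)]
stop_button []
vase [([224.0, 213.0, 248.0, 254.0], 0.69), ([223.0, 148.0, 344.0, 244.0], 0.41)]
pot [([269.0, 133.0, 284.0, 153.0], 0.77)]
leaf_box []
```

Run:
```python
import cv2,numpy as np
a=cv2.imread("pics/a.png");b=cv2.imread("pics/b.png")
# 1.5x scale -> crops, x4.
A=cv2.resize(a[165:405,315:640],None,fx=2.4,fy=2.4,interpolation=cv2.INTER_CUBIC)
cv2.imwrite("pics/a2.png",A)
```

```text
(no output)
```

View pics/a2.png

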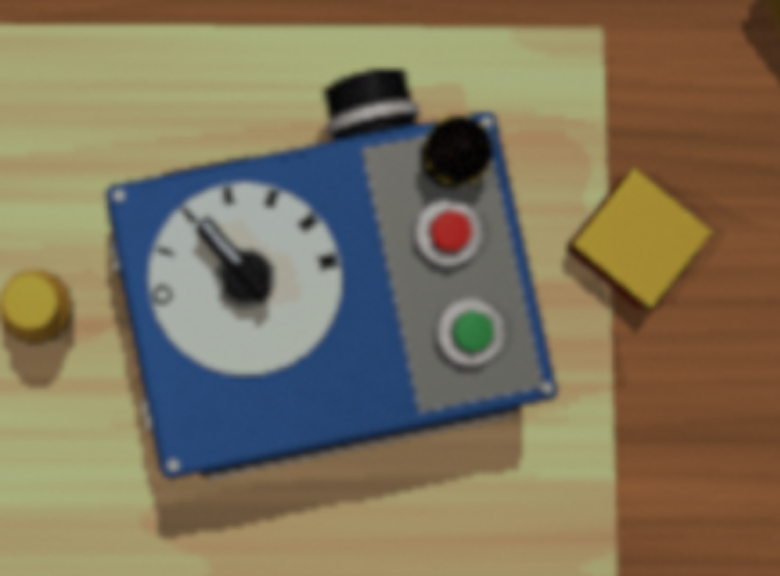

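View pics/b.png

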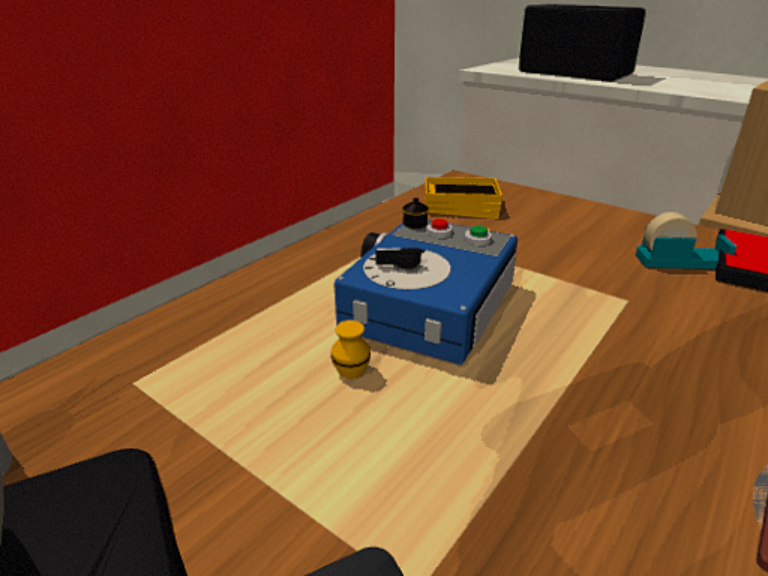

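The selector pointer (a2 crop, about (205,222), hub at (246,278)) points at the second bar, so it is at speed 2. Start is at (473,331), stop at (450,231) and the pot is behind stop. Now I'll fit the extractor pose.

```bash
cat > h.py <<'E'
import cv2,numpy as np
from scipy.optimize import least_squares
def ray(d,uv,z,P=None):
    P=d["pose"] if P is None else P
    n=cv2.undistortPoints(np.array([[uv]],float),d["K"],np.array(d["distortion"]))[0,0]
    r=P[:3,:3]@[n[0],n[1],1]; o=P[:3,3]; return (o+r*(z-o[2])/r[2])[:2]
def proj(d,X,P=None):
    P=d["pose"] if P is None else P
    X=np.atleast_2d(X); c=(X-P[:3,3])@P[:3,:3]
    return cv2.projectPoints(c,np.zeros(3),np.zeros(3),d["K"],np.array(d["distortion"]))[0][:,0]
def blob(m,near=None):
    n,l,s,c=cv2.connectedComponentsWithStats(m.astype(np.uint8))
    i=1+np.argmax(s[1:,4]); return c[i],s[i]
def R2(a): return np.array([[np.cos(a),-np.sin(a)],[np.sin(a),np.cos(a)]])
E
python3 - <<'E'
from rig import bot
from h import *
d={}
obs=[]
c=lambda x,y:((315+(x+.5)/2.4+.5)/1.5-.5,(110*1.5+(y+.5)/2.4+.5)/1.5-.5)
for n in("top","side"):
    d[n]=bot.get_image(n); im=d[n]["img"]; hsv=cv2.cvtColor(im,cv2.COLOR_BGR2HSV)
    roi=np.zeros(im.shape[:2],bool)
    if n=="top": roi[120:250,300:370]=1
    else: roi[130:200,270:345]=1
    H,S,V=hsv[...,0],hsv[...,1],hsv[...,2]
    g=blob(roi&(H>45)&(H<85)&(S>100)); r=blob(roi&((H<6)|(H>174))&(S>150))
    print(n,g[0],g[1],r[0],r[1])
    obs+= [(n,g[0],(-45,-82),None),(n,r[0],(22,-82),None)]
obs+=[("top",c(246,278),(20,55),97)]
def f(p):
    o=[]
    for n,uv,l,z in obs:
        w=R2(p[2])@l+p[:2]
        o.append(proj(d[n],[*w,p[3] if z is None else z])[0]-uv)
    return np.concatenate(o)
r=least_squares(f,[500,0,.1,105]); print(r.x,np.degrees(r.x[2]),r.fun.round(2))
x,y,a,zb=r.x
for nm,l,z in (("axis",(20,55),126),("start",(-45,-82),zb),("stop",(22,-82),zb)): print(nm,R2(a)@l+[x,y],z)
tip=ray(d["top"],c(203,219),126); ax=R2(a)@(20,55)+[x,y]
v=R2(a).T@(tip-ax); print("tip",tip,np.hypot(*v),"sel angle deg",90-np.degrees(np.arctan2(v[1],v[0])))
print("vase",ray(d["top"],c(33,300),70),"pot",ray(d["top"],c(457,150),140),"box",ray(d["top"],c(643,238),31))
E
```

```text
top [340.88372093 201.76744186] [336 197  11  11  86] [334.68235294 173.89411765] [330 169  10  11  85]
side [318.94029851 153.89552239] [314 151  11   7  67] [292.84615385 149.        ] [288 146  11   7  65]
[ 5.92120595e+02 -9.15192791e+01  2.02049426e-01  1.10591043e+02] 11.576579378449093 [ 0.34  0.28  0.35  0.35 -0.47 -0.03 -0.29  0.07 -0.3  -0.01]
axis [600.67648021 -33.62457452] 126
start [ 564.49156732 -180.88166969] 110.5910430806762
stop [ 630.12861056 -167.43627811] 110.5910430806762
tip [635.56331439  -5.0509987 ] 45.09479387049641 sel angle deg 62.25786598033611
vase [588.32990884 108.67370239] pot [ 678.17729925 -166.32539252] box [ 637.09619206 -324.26179424]
```

```bash
cat >> h.py <<'E'
from scipy.spatial.transform import Rotation as Ro
AX=np.array([600.7,-33.6]); YAW=11.58
def push(s,gap,z,rad=36):   # tool pose beside pointer at selector angle s (deg), gap from its ccw flank
    p=np.radians(90+YAW-s); u=np.array([np.cos(p),np.sin(p)]); t=np.array([-u[1],u[0]])
    return [*(AX+rad*u+(15+gap)*t),z,np.degrees(p)+90]
def rows(st,*tg):
    R=Ro.from_euler("xyz",st["tcp_rot"],degrees=True)
    for x,y,z,w in tg:
        v=R.inv().apply(np.array([x,y,z])-st["tcp_pos"])/10
        r=(R.inv()*Ro.from_euler("xyz",[180,0,w],degrees=True)).as_rotvec(degrees=True)
        print(v.round(2).tolist(),r.round(1).tolist(), np.round([x,y,z,w],1))
E
python3 - <<'E'
from rig import bot
from h import *
rows(bot.read_state(),push(60,15,170),push(60,15,107))
E
```

```text
[-54.71, -36.02, 5.26] [0.0, -0.0, 23.8] [607.7  12.7 170.  131.6]
[-54.71, -36.02, 11.56] [0.0, -0.0, 23.8] [607.7  12.7 107.  131.6]
```

Request:
send_rows --plan '[-54.7, -36, 5.2, 0, 0, 23.8, -1, -54.7, -36, 5.2, 0, 0, 23.8, -1, -54.7, -36, 5.2, 0, 0, 23.8, -1, -54.7, -36, 5.2, 0, 0, 23.8, -1, -54.7, -36, 5.2, 0, 0, 23.8, -1, -54.7, -36, 5.2, 0, 0, 23.8, -1, -54.7, -36, 5.2, 0, 0, 23.8, -1, -54.7, -36, 5.2, 0, 0, 23.8, -1]' --newtons 10

```text
t: 1.87
tcp_pos: [437.4, 284.7, 196.3]
tcp_rot: [180.0, 0.0, 131.6]
ft_force: [1.0, 0.5, -0.1]
finger_gap: 0.479
gripper_force: 0.0
```

Run:
```python
from rig import bot
from h import *
rows(bot.read_state(),push(60,15,170))
```

```text
[-31.65, -5.31, 2.64] [0.0, 0.0, 0.0] [607.7  12.7 170.  131.6]
```

Request:
send_rows --plan '[-31.6, -5.3, 2.6, 0, 0, 0, -1, -31.6, -5.3, 2.6, 0, 0, 0, -1, -31.6, -5.3, 2.6, 0, 0, 0, -1, -31.6, -5.3, 2.6, 0, 0, 0, -1, -31.6, -5.3, 2.6, 0, 0, 0, -1, -31.6, -5.3, 2.6, 0, 0, 0, -1, -31.6, -5.3, 2.6, 0, 0, 0, -1, -31.6, -5.3, 2.6, 0, 0, 0, -1]'

```text
t: 2.53
tcp_pos: [608.1, 11.5, 170.0]
tcp_rot: [180.0, 0.1, 131.5]
ft_force: [1.7, 0.5, -0.3]
finger_gap: 0.012
gripper_force: 0.0
```

Request:
send_rows --plan '[0, 0, 0, 0, 0, 0, -1, 0, 0, 0, 0, 0, 0, -1, 0, 0, 0, 0, 0, 0, -1]'

```text
t: 2.78
tcp_pos: [606.2, 15.3, 169.9]
tcp_rot: [-180.0, -0.1, 131.6]
ft_force: [0.5, -0.5, 0.2]
finger_gap: 0.004
gripper_force: 0.0
```

Run:
```python
from rig import bot
from h import *
s=bot.read_state();print(s["tcp_pos"],s["ft_force"])
d=bot.get_image("wrist"); cv2.imwrite("pics/w1.png",d["img"]); print(d["tool_from_camera"])
T=np.eye(4);T[:3,:3]=Ro.from_euler("xyz",s["tcp_rot"],degrees=True).as_matrix();T[:3,3]=s["tcp_pos"]
P=T@d["tool_from_camera"]
print(proj(d,[[*AX,97],[*AX,126],[*push(60,-15,114,46)[:2],114]],P))
rows(s,push(60,15,108))
```

```text
[606.24818164  15.27910093 169.90027688] [ 0.54640422 -0.52476886  0.24583638]
[[-9.70208144e-04 -9.53092158e-01 -3.02678702e-01  8.34707609e+01]
 [ 9.99997718e-01 -1.50082073e-03  1.52047215e-03 -3.42621667e-01]
 [-1.90341655e-03 -3.02676536e-01  9.53091439e-01 -1.62106164e+02]
 [ 0.00000000e+00  0.00000000e+00  0.00000000e+00  1.00000000e+00]]
[[211.17595854 238.58358379]
 [205.88812744 256.47688432]
 [268.58446437 248.47208393]]
[-0.29, -0.06, 6.19] [-0.0, -0.1, -0.0] [607.7  12.7 108.  131.6]
```

View pics/w1.png

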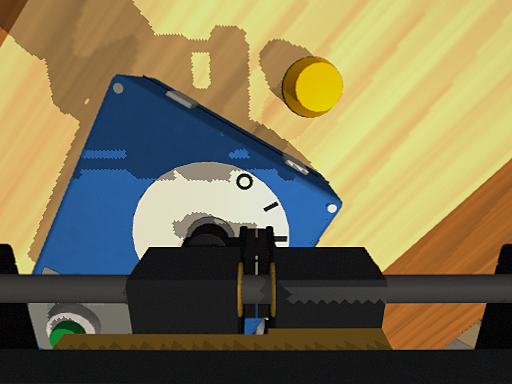

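The wrist view shows the plate centred near (211,238), matching my projection, and the shut fingers at (257,250) beside the pointer on its off side, with the vase well clear. I'll descend.

Request:
send_rows --plan '[-0.2, 0, 3, 0, 0, 0, -1, -0.2, 0, 6.2, 0, 0, 0, -1, -0.2, 0, 6.2, 0, 0, 0, -1, -0.2, 0, 6.2, 0, 0, 0, -1, -0.2, 0, 6.2, 0, 0, 0, -1]'

```text
t: 3.25
tcp_pos: [608.4, 14.3, 109.7]
tcp_rot: [179.9, 0.0, 131.7]
ft_force: [0.7, 0.4, 0.5]
finger_gap: 0.009
gripper_force: 0.0
```

Run:
```python
from rig import bot
from h import *
s=bot.read_state();print(s["tcp_pos"],s["ft_force"])
rows(s,push(60,3,108),push(66,0,108),push(72,0,108),push(78,0,108),push(84,0,108))
```

```text
[608.40213838  14.33442978 109.67368688] [0.67332561 0.36869    0.50128471]
[-1.27, -0.16, 0.17] [0.1, 0.0, 0.1] [615.7   3.8 108.  131.6]
[-1.96, -0.02, 0.17] [0.1, 0.0, 6.1] [ 6.213e+02 -5.000e-01  1.080e+02  1.256e+02]
[-2.36, 0.07, 0.17] [0.1, 0.0, 12.1] [624.6  -2.8 108.  119.6]
[-2.76, 0.13, 0.17] [0.1, 0.0, 18.1] [627.7  -5.5 108.  113.6]
[-3.17, 0.14, 0.17] [0.1, 0.0, 24.1] [630.5  -8.4 108.  107.6]
```

Request:
send_rows --plan '[-0.6, -0.1, 0.1, 0, 0, 0, -1, -1.3, -0.1, 0.1, 0, 0, 0, -1, -1.6, -0.1, 0.1, 0, 0, 3, -1, -1.9, 0, 0.1, 0, 0, 6, -1, -2.1, 0, 0.1, 0, 0, 9, -1, -2.4, 0.1, 0.1, 0, 0, 12, -1, -2.6, 0.1, 0.1, 0, 0, 15, -1, -2.8, 0.1, 0.1, 0, 0, 18, -1]'

```text
t: 3.92
tcp_pos: [628.8, -7.7, 108.8]
tcp_rot: [179.9, 0.1, 113.4]
ft_force: [0.0, -0.0, 1.6]
finger_gap: 0.008
gripper_force: 0.0
```

Request:
send_rows --plan '[-0.4, -0.1, 0, 0, 0, 6, -1, -0.4, -0.1, 0, 0, 0, 6, -1, -0.4, -0.1, 0, 0, 0, 6, -1, -0.4, -0.1, 0, 0, 0, 6, -1]'

```text
t: 4.25
tcp_pos: [628.7, -11.2, 108.1]
tcp_rot: [179.9, 0.0, 107.7]
ft_force: [-0.2, 1.1, 1.3]
finger_gap: 0.009
gripper_force: 0.5
```

Run:
```python
from rig import bot
from h import *
s=bot.read_state();print(s["tcp_pos"],s["tcp_rot"],s["ft_force"],s["moment"])
rows(s,push(84,0,108),*[push(a,0,108) for a in range(90,117,4)])
```

```text
[628.68104343 -11.2103668  108.05501327] [1.79928570e+02 3.03976711e-02 1.07714168e+02] [-0.16833846  1.06506847  1.33414088] [0.09918126 0.01908173 0.00090971]
[0.21, 0.26, 0.01] [0.1, 0.0, 0.1] [630.5  -8.4 108.  107.6]
[-0.17, 0.39, 0.01] [0.1, 0.0, 6.1] [633.  -11.7 108.  101.6]
[-0.44, 0.46, 0.01] [0.1, 0.0, 10.1] [634.4 -14.  108.   97.6]
[-0.71, 0.51, 0.01] [0.1, 0.0, 14.1] [635.7 -16.4 108.   93.6]
[-0.98, 0.54, 0.01] [0.1, 0.0, 18.1] [636.8 -18.9 108.   89.6]
[-1.25, 0.55, 0.01] [0.1, 0.0, 22.1] [637.7 -21.4 108.   85.6]
[-1.52, 0.55, 0.01] [0.1, 0.0, 26.1] [638.5 -24.  108.   81.6]
[-1.79, 0.52, 0.01] [0.1, 0.0, 30.1] [639.1 -26.7 108.   77.6]
```

Run:
```python
from rig import bot
from h import *
t=bot.get_image("top")["img"][140:230,220:360];s=bot.get_image("side")["img"][120:210,210:350];w=bot.get_image("wrist")["img"][150:300,100:333]
f=lambda a:cv2.resize(a,(392,252),interpolation=cv2.INTER_CUBIC)
cv2.imwrite("pics/c1.png",np.vstack([np.hstack([f(t),f(s)]),np.hstack([f(w),f(w)*0])]))
```

```text
(no output)
```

View pics/c1.png

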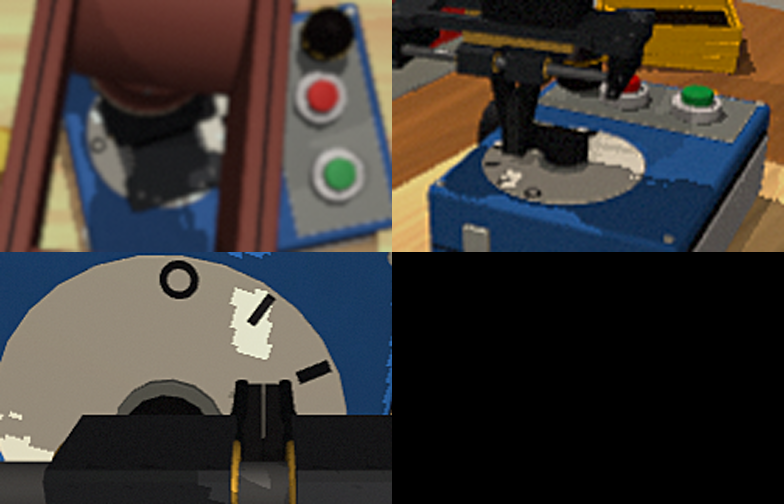

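The wrist crop shows the fingers now past the second bar, which is uncovered at (314,372). The hub is at (165,400) and the pointer is hidden behind the fingers, so it has moved. I'll push on to the next click.

Request:
send_rows --plan '[0, 0.3, 0, 0, 0, 3, -1, -0.2, 0.4, 0, 0, 0, 6, -1, -0.4, 0.5, 0, 0, 0, 10, -1, -0.7, 0.5, 0, 0, 0, 14, -1, -0.8, 0.5, 0, 0, 0, 16, -1, -1.0, 0.5, 0, 0, 0, 18, -1, -1.1, 0.5, 0, 0, 0, 20, -1, -1.1, 0.5, 0, 0, 0, 20, -1]'

```text
t: 5.07
tcp_pos: [636.0, -20.1, 107.0]
tcp_rot: [-180.0, 0.0, 87.6]
ft_force: [0.0, -0.5, -0.3]
finger_gap: 0.01
gripper_force: 0.0
```

Run:
```python
from rig import bot
from h import *
s=bot.read_state();print(s["tcp_pos"],s["tcp_rot"],s["ft_force"],s["moment"])
rows(s,*[push(a,0,108) for a in range(104,140,4)])
```

```text
[636.01557344 -20.13510123 107.02071839] [-1.79982002e+02  2.25088112e-02  8.75627336e+01] [ 0.03813724 -0.48747386 -0.26457954] [-0.13933874 -0.01473998  0.04395656]
[0.01, 0.13, -0.1] [-0.0, 0.0, -0.0] [637.3 -20.1 108.   87.6]
[-0.25, 0.22, -0.1] [-0.0, 0.0, 4.0] [638.2 -22.7 108.   83.6]
[-0.51, 0.3, -0.1] [-0.0, 0.0, 8.0] [638.8 -25.4 108.   79.6]
[-0.78, 0.36, -0.1] [-0.0, 0.0, 12.0] [639.3 -28.  108.   75.6]
[-1.04, 0.4, -0.1] [-0.0, 0.0, 16.0] [639.6 -30.7 108.   71.6]
[-1.32, 0.42, -0.1] [-0.0, 0.0, 20.0] [639.7 -33.5 108.   67.6]
[-1.59, 0.43, -0.1] [-0.0, 0.0, 24.0] [639.6 -36.2 108.   63.6]
[-1.86, 0.41, -0.1] [-0.0, 0.0, 28.0] [639.3 -38.9 108.   59.6]
[-2.13, 0.38, -0.1] [-0.0, 0.0, 32.0] [638.9 -41.6 108.   55.6]
```

Request:
send_rows --plan '[-0.2, 0.2, -0.1, 0, 0, 4, -1, -0.4, 0.3, -0.1, 0, 0, 6, -1, -0.5, 0.3, -0.1, 0, 0, 8, -1]'

```text
t: 5.32
tcp_pos: [638.8, -25.5, 108.1]
tcp_rot: [-180.0, 0.0, 79.6]
ft_force: [0.2, -0.1, 0.4]
finger_gap: 0.008
gripper_force: 0.0
```

Request:
send_rows --plan '[-0.1, 0, 0, 0, 0, 2, -1, -0.3, 0, 0, 0, 0, 4, -1]'

```text
t: 5.48
tcp_pos: [638.1, -28.2, 108.0]
tcp_rot: [-180.0, 0.0, 75.6]
ft_force: [-0.7, 0.4, 0.4]
finger_gap: 0.007
gripper_force: 0.0
```

Run:
```python
from rig import bot
from h import *
s=bot.read_state();print(s["tcp_pos"],s["tcp_rot"],s["ft_force"],s["moment"])
rows(s,*[push(a,0,108) for a in range(112,150,4)])
t=bot.get_image("top")["img"][140:230,220:360];s=bot.get_image("side")["img"][120:210,210:350];w=bot.get_image("wrist")["img"][150:300,100:333]
f=lambda a:cv2.resize(a,(392,252),interpolation=cv2.INTER_CUBIC)
cv2.imwrite("pics/c2.png",np.hstack([cv2.convertScaleAbs(f(s),alpha=1.8),cv2.convertScaleAbs(f(w),alpha=1.8)]))
```

```text
[638.11996176 -28.1989701  108.00900431] [-1.79976443e+02  2.69101394e-02  7.55900757e+01] [-0.68960419  0.35841359  0.37585717] [-0.08703504  0.09019398 -0.03611369]
[0.29, -0.0, 0.0] [-0.0, 0.0, -4.0] [638.8 -25.4 108.   79.6]
[0.05, 0.11, 0.0] [-0.0, 0.0, 0.0] [639.3 -28.  108.   75.6]
[-0.21, 0.21, 0.0] [-0.0, 0.0, 4.0] [639.6 -30.7 108.   71.6]
[-0.47, 0.28, 0.0] [-0.0, 0.0, 8.0] [639.7 -33.5 108.   67.6]
[-0.74, 0.34, 0.0] [-0.0, 0.0, 12.0] [639.6 -36.2 108.   63.6]
[-1.01, 0.38, 0.0] [-0.0, 0.0, 16.0] [639.3 -38.9 108.   59.6]
[-1.28, 0.41, 0.0] [-0.0, 0.0, 20.0] [638.9 -41.6 108.   55.6]
[-1.55, 0.41, 0.0] [-0.0, 0.0, 24.0] [638.2 -44.2 108.   51.6]
[-1.82, 0.39, 0.0] [-0.0, 0.0, 28.0] [637.4 -46.8 108.   47.6]
[-2.09, 0.36, 0.0] [-0.0, 0.0, 32.0] [636.4 -49.3 108.   43.6]
```

View pics/c2.png

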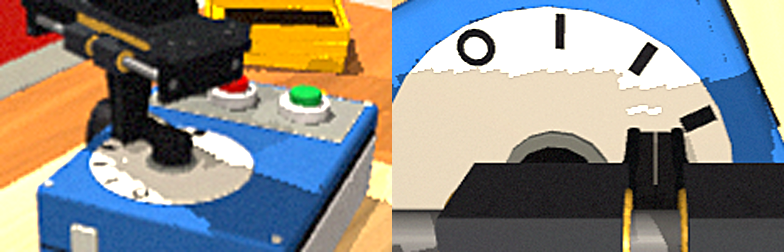

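The crops show three bars behind the fingers (bar 3 at (697,120)) and the pointer ahead of them with no force on it, so it is at speed 4. One more click.

Request:
send_rows --plan '[-0.2, 0.2, 0, 0, 0, 4, -1, -0.5, 0.3, 0, 0, 0, 8, -1, -0.6, 0.3, 0, 0, 0, 10, -1, -0.7, 0.3, 0, 0, 0, 12, -1]'

```text
t: 5.97
tcp_pos: [639.8, -34.9, 108.0]
tcp_rot: [180.0, -0.1, 63.6]
ft_force: [2.9, 1.2, -1.4]
finger_gap: 0.008
gripper_force: 1.3
```

Request:
send_rows --plan '[-0.1, 0, 0, 0, 0, 2, -1, -0.2, 0, 0, 0, 0, 3, -1, -0.3, 0, 0, 0, 0, 4, -1]'

```text
t: 6.22
tcp_pos: [638.7, -38.0, 108.3]
tcp_rot: [179.9, -0.1, 59.6]
ft_force: [3.2, 1.1, -0.7]
finger_gap: 0.002
gripper_force: 1.4
```

Request:
send_rows --plan '[-0.1, 0, 0, 0, 0, 2, -1, -0.2, 0, 0, 0, 0, 3, -1, -0.3, 0, 0, 0, 0, 4, -1]'

```text
t: 6.47
tcp_pos: [636.2, -41.1, 108.0]
tcp_rot: [-180.0, 0.0, 55.6]
ft_force: [0.1, -0.7, -0.9]
finger_gap: 0.006
gripper_force: 0.0
```

Run:
```python
from rig import bot
from h import *
s=bot.read_state();print(s["tcp_pos"],s["tcp_rot"],s["ft_force"],s["moment"])
rows(s,*[push(a,0,108) for a in range(132,150,4)])
rows(s,push(140,25,108),push(140,25,175))
```

```text
[636.19279748 -41.07077291 108.04986156] [-1.79963590e+02  4.81158830e-02  5.55659812e+01] [ 0.05335819 -0.72764967 -0.88774758] [-0.11400437  0.13058909 -0.02199803]
[0.36, 0.14, 0.0] [-0.0, 0.0, -4.0] [639.3 -38.9 108.   59.6]
[0.11, 0.25, 0.0] [-0.0, 0.0, -0.0] [638.9 -41.6 108.   55.6]
[-0.14, 0.35, 0.0] [-0.0, 0.0, 4.0] [638.2 -44.2 108.   51.6]
[-0.41, 0.42, 0.01] [-0.0, 0.1, 8.0] [637.4 -46.8 108.   47.6]
[-0.67, 0.48, 0.01] [-0.0, 0.1, 12.0] [636.4 -49.3 108.   43.6]
[2.35, 0.52, 0.0] [-0.0, 0.0, 4.0] [653.8 -24.6 108.   51.6]
[2.34, 0.52, -6.7] [-0.0, 0.0, 4.0] [653.8 -24.6 175.   51.6]
```

The force rose to about 3 N and then fell to zero, so the click went over. I'll back off, lift, and move over the start button.

Request:
send_rows --plan '[1.2, 0.1, 0, 0, 0, 0, -1, 2.3, 0.2, 0, 0, 0, 0, -1, 2.3, 0.2, -3, 0, 0, 0, -1, 2.3, 0.2, -6.7, 0, 0, 0, -1, 2.3, 0.2, -6.7, 0, 0, 0, -1, 2.3, 0.2, -6.7, 0, 0, 0, -1]'

```text
t: 6.97
tcp_pos: [654.1, -22.3, 178.9]
tcp_rot: [179.7, -0.2, 55.7]
ft_force: [0.7, -0.8, -1.1]
finger_gap: 0.007
gripper_force: 0.0
```

Run:
```python
from rig import bot
from h import *
s=bot.read_state();print(s["tcp_pos"],s["ft_force"])
rows(s,[564.5,-180.9,170,95])
```

```text
[654.13267942 -22.30271673 178.88635204] [ 0.7137543  -0.78261299 -1.10934869]
[-18.15, 1.54, 0.84] [0.4, -0.0, -39.3] [ 564.5 -180.9  170.    95. ]
```

Request:
send_rows --plan '[-18.1, 1.5, 0.8, 0, 0, -39, -1, -18.1, 1.5, 0.8, 0, 0, -39, -1, -18.1, 1.5, 0.8, 0, 0, -39, -1, -18.1, 1.5, 0.8, 0, 0, -39, -1, -18.1, 1.5, 0.8, 0, 0, -39, -1, -18.1, 1.5, 0.8, 0, 0, -39, -1, -18.1, 1.5, 0.8, 0, 0, -39, -1, -18.1, 1.5, 0.8, 0, 0, -39, -1]'

```text
t: 7.63
tcp_pos: [561.1, -180.3, 166.1]
tcp_rot: [-179.9, -0.1, 94.4]
ft_force: [0.3, -1.0, 0.0]
finger_gap: 0.01
gripper_force: 0.0
```

Run:
```python
from rig import bot
from h import *
s=bot.read_state();print(s["tcp_pos"],s["tcp_rot"],s["ft_force"])
t=bot.get_image("top")["img"][140:230,220:360];sd=bot.get_image("side")["img"][120:210,210:350];d=bot.get_image("wrist");w=d["img"]
f=lambda a,k=(392,252):cv2.resize(a,k,interpolation=cv2.INTER_CUBIC)
cv2.imwrite("pics/c3.png",np.vstack([np.hstack([cv2.convertScaleAbs(f(t),alpha=1.5),cv2.convertScaleAbs(f(sd),alpha=1.5)]),np.hstack([f(w,(448,336)),np.zeros((336,336,3),np.uint8)])]))
rows(s,[564.5,-180.9,120,95],[564.5,-180.9,112,95],[564.5,-180.9,104,95])
```

```text
[ 561.11456078 -180.30657235  166.13071997] [-1.79929417e+02 -6.58600396e-02  9.44214925e+01] [ 0.26976755 -0.95155207  0.01223431]
[-0.09, 0.34, 4.61] [-0.1, -0.1, -0.6] [ 564.5 -180.9  120.    95. ]
[-0.09, 0.34, 5.41] [-0.1, -0.1, -0.6] [ 564.5 -180.9  112.    95. ]
[-0.09, 0.34, 6.21] [-0.1, -0.1, -0.6] [ 564.5 -180.9  104.    95. ]
```

View pics/c3.png

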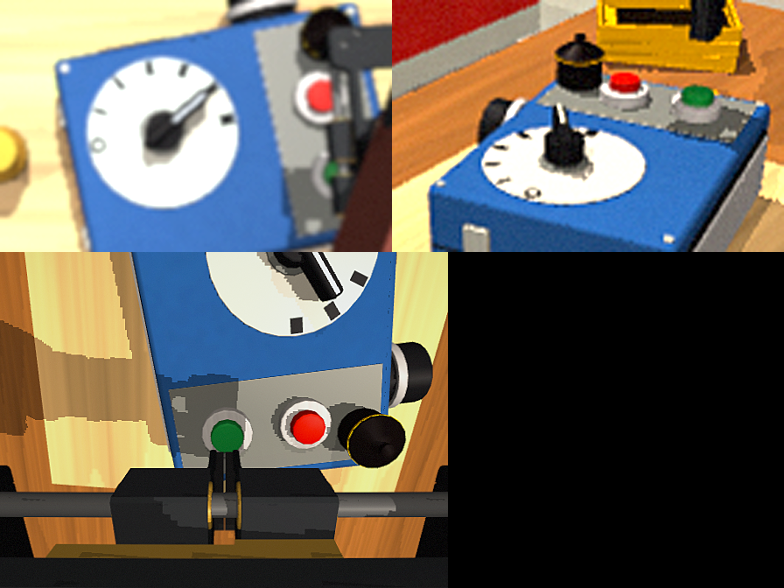

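The top view shows the white pointer tip at (213,87), on bar 5 between bar 4 (182,72) and bar 6 (227,118). The pot, vase and box are in place. Next I'll press start.

Request:
send_rows --plan '[-0.1, 0.3, 2, 0, 0, 0, -1, -0.1, 0.3, 4, 0, 0, 0, -1, -0.1, 0.3, 4.8, 0, 0, 0, -1, -0.1, 0.3, 5.2, 0, 0, 0, -1, -0.1, 0.3, 5.2, 0, 0, 0, -1]'

```text
t: 8.2
tcp_pos: [564.0, -180.5, 114.5]
tcp_rot: [-179.9, -0.1, 94.6]
ft_force: [-0.8, 2.1, 2.7]
finger_gap: 0.006
gripper_force: 1.5
```

Request:
send_rows --plan '[0, 0, 0.2, 0, 0, 0, -1, 0, 0, 0.4, 0, 0, 0, -1, 0, 0, 0.6, 0, 0, 0, -1, 0, 0, 0.6, 0, 0, 0, -1]'

```text
t: 8.53
tcp_pos: [565.3, -181.6, 111.3]
tcp_rot: [179.9, 0.0, 94.6]
ft_force: [-3.3, 3.3, 9.8]
finger_gap: 0.008
gripper_force: 4.9
```

Request:
send_rows --plan '[0, 0, 0.2, 0, 0, 0, -1, 0, 0, 0.3, 0, 0, 0, -1, 0, 0, 0.3, 0, 0, 0, -1]'

```text
t: 8.78
tcp_pos: [565.4, -181.6, 111.0]
tcp_rot: [179.9, 0.0, 94.6]
ft_force: [-11.3, 6.6, 25.4]
finger_gap: 0.008
gripper_force: 12.9
```

Run:
```python
from rig import bot
from h import *
s=bot.read_state();print(s["ft_force"],s["moment"])
f=lambda a,k:cv2.resize(a,k,interpolation=cv2.INTER_CUBIC)
sd=bot.get_image("side")["img"][125:185,270:350];w=bot.get_image("wrist")["img"][150:300,156:356]
cv2.imwrite("pics/c4.png",cv2.convertScaleAbs(np.hstack([f(sd,(400,300)),f(w,(400,300))]),alpha=1.5))
```

```text
[-11.30899534   6.5870533   25.43244286] [1.13215823 2.05216994 0.01021642]
```

View pics/c4.png

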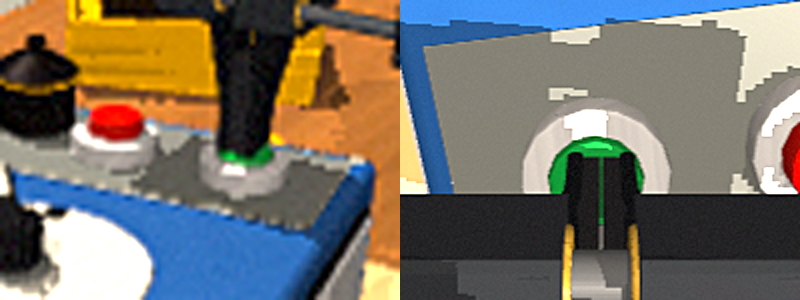

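The fingers sit inside the green cap (right crop, about (600,165)) and the cap is down near the ring, bottomed at 25 N. I'll release and lift clear.

Request:
send_rows --plan '[0, 0, -0.5, 0, 0, 0, -1, 0, 0, -2, 0, 0, 0, -1, 0, 0, -5, 0, 0, 0, -1, 0, 0, -9, 0, 0, 0, -1, 0, 0, -12, 0, 0, 0, -1, 6, 0, -12, 0, 0, 0, -1, 6, 0, -12, 0, 0, 0, -1, 6, 0, -12, 0, 0, 0, -1]'

```text
t: 9.55
tcp_pos: [560.1, -119.0, 227.6]
tcp_rot: [179.8, -0.0, 94.7]
ft_force: [-0.2, -0.4, -0.8]
finger_gap: 0.005
gripper_force: 0.0
```

Run:
```python
from rig import bot
from h import *
s=bot.read_state();print(s["tcp_pos"],s["ft_force"])
f=lambda a,k:cv2.resize(a,k,interpolation=cv2.INTER_CUBIC)
sd=bot.get_image("side")["img"][120:210,210:350];w=bot.get_image("wrist")["img"]
cv2.imwrite("pics/c5.png",np.hstack([f(sd,(400,260)),f(w,(400,260))]))
```

```text
[ 560.09044432 -119.02133515  227.56427819] [-0.19161378 -0.40128921 -0.82372804]
```

View pics/c5.png

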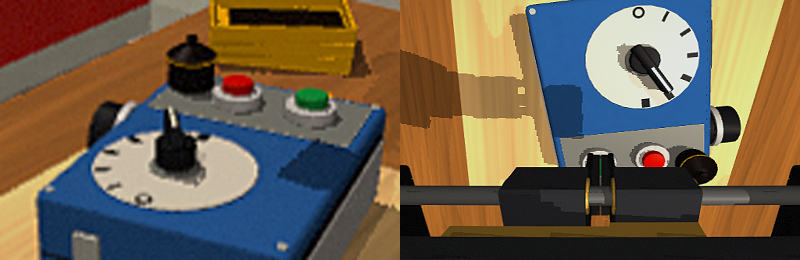

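Start is back up at (312,100). The pointer sits on bar 5 in the wrist view (670,95), between bar 4 and bar 6, and nothing else has moved.

```bash
python3 -c "
from rig import bot
print(bot.finish_job())"
```

```text
the job is handed in; nothing more can be done
None
```

The job is handed in: the selector rests at speed 5, and I pressed the green start button fully down and let it come back up. The stop button, vase, pot and leaf box were not touched, and it took about 10 s of the 42 s allowed.

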